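# Push the specimen carriage home and turn the viewing mirror onto its marker

## Task

The specimen on the loader is ready to be viewed: push the loader's carriage fully home against its stop, then turn the swivel mirror under the microscope camera by its handle until the ring marker on the specimen plate appears in the middle of the camera's reflected view. The mirror springs back when let go, so finish while still holding the handle steady at that angle; do not touch the mirror glass and leave the dish, jar and slide box where they are.

Things in the scene. Friction and masses are not known exactly. Their poses are not given: they have to be found in the camera images.
- loader: Fixed specimen loader: grey track 90 mm wide, 116 mm long, 14 mm high, low aluminium side rails (top at 26 mm), dark stop block at its end away from the robot. Origin under it; its +y axis is the way the carriage opens (roughly towards the robot), its -x side faces the mirror.
- carriage (a joint): How far the loader's carriage is pulled out, m: 0 = fully home against the stop, at most 0.07. It slides level with about 2 N of friction and stays where it is left.
- carriage_end (a point): Centre of the outer face (towards the robot) of the carriage's upright black end plate: 60 mm wide, 12 mm thick, heights 31 to 76 mm, this point at 54 mm. Its y axis points out of the face, the opening way; push along -y. The black bed under the plate (heights 15 to 31 mm, 64 mm wide) is 2 mm back from this face. When home the face is flush with the end of the grey track.
- marker (a point): Centre of the black-and-white ring marker, 30 mm across, on the mirror-side face of the upright white specimen plate (64 mm wide, 6 mm thick, top at 114 mm) that rides on the carriage; height 75 mm, 59 mm behind carriage_end along the slide. It moves with the carriage. Its -x axis points out of the face, roughly to the mirror. The same ring is drawn on the plate's back.
- viewer: Fixed camera stand: white base 16 mm high, 130 mm wide, from 70 mm in front (robot side, -x) of its origin to 200 mm behind. Origin at table height under the mirror's turning axis. A 24 mm column stands 165 mm behind the axis; from it a 50 mm wide camera head hangs over the axis, heights 228 (lens) to 333 mm, looking straight down.
- mirror (a joint): Angle of the swivel mirror about its vertical axis, rad: 0 = rest, grows anticlockwise seen from above, to 1.8. A spring always pulls it back to 0: about 1 N at the handle post at rest, 3.5 N at 1.5 rad. The marker comes into view somewhere between 0.3 and 1.4.
- mirror_view (a point): Centre of the mirror glass (50 x 46 mm, not to be touched), on the vertical turning axis, height 75 mm. The glass leans 45 degrees, so the downward camera view leaves it level along this frame's +x axis. The marker is in the middle of the view when it lies on that +x axis (y = 0 here; its height is always right). The handle arm points along +y, 90 degrees anticlockwise from the view.
- mirror_knob (a point): Middle of the upright round black handle post at the end of the mirror's arm: 16 mm diameter, heights 30 to 82 mm, this point at 56 mm. It is 120 mm from the turning axis along mirror_view's +y and circles that axis. The arm is a bar 12 mm wide with its top at 38 mm.
- dish: Bystander: low closed glass dish, 64 mm across, 17 mm high; origin under its centre. Leave alone.
- jar: Bystander: closed jar, 48 mm across, 75 mm high; origin under its centre. Leave alone.
- slidebox: Bystander: wooden slide box, 75 x 100 x 34 mm; origin under its centre. Leave alone.
Not all that is in view belongs to the job. There is more than one size of the loader; the one meant has the size given above.

How it is judged:
On the way:
1. the carriage is pushed fully home (within 4 mm) (value of joint carriage below 0.004 m), for 0.2 s.
At the end, for the whole second after the job is handed in: The carriage is home within 4 mm, the centre of the marker is within 16 mm sideways of the middle of the reflected view, the mirror is still (under 0.05 rad/s) and the fingers are holding its handle against the spring (over 0.5 N), through the last second (value of joint carriage below 0.004 m and y of marker in the frame of mirror_view between -0.016 and 0.016 m and x of marker in the frame of mirror_view above 0.1 m and velocity of joint mirror between -0.05 and 0.05 rad/s and contact force between the fingers and mirror above 0.5 N); the arm keeps its last pose, push and grip.
It fails at once if the mirror glass is touched (contact force between anything else and mirror_c0 above 0.5 N).
It fails at once if the dish, jar or slide box is moved more than 15 mm (distance of any of dish, jar, slidebox from where it was at the start of the episode above 0.015 m).
It also fails if it takes over 54 s, if anything falls off the work surface, if the arm or the gripper's body presses on something with over 40 N, if the wrist force passes 120 N, or if a joint passes its speed limit or range.

## Robot

A 6-joint arm with a two-finger parallel gripper is mounted at the origin on the work surface. World frame = base frame: x ahead of the robot, y to its left, z up, the work surface at z = 0. Lengths are in m, angles in rad, forces in N, time in s.
With the tool pointing down it reaches from about 0.375 to 0.925 m from the base axis. Payload 5.7 kg.
Tool frame: the origin (TCP) lies between the finger pads; the fingertips stand 25 mm ahead of it and the grasp point (between the pads) lies 6 mm ahead of it; z points along the fingers, y is the line along which they close (so a half turn about z gives the same grasp; the last joint's range is limited). The gripper opens to 85 mm and grips with 20 to 120 N. Pads are 22 mm wide; open, the fingers measure 114 mm over their backs; the gripper's body (76 mm by 85 mm) begins 54 mm behind the grasp point. The pads swing forward as they close: fully open they stand 13 mm farther back than shut.
Start: joints at [0.998, 0.359, 1.51, -0, 1.272, -0.115], TCP at [0.265, 0.538, 0.256] pointing down, gripper open.
Joint ranges: [-2.97, 2.97], [-1.01, 2.36], [0.21, 2.38], [-0.96, 4.11], [0.2, 2.71], [-2.98, 2.98]. Speed limits (rad/s): [2.39, 2.39, 3.14, 3.14, 3.14, 3.14].

## Interface

Orientations are given as a unit quaternion [x, y, z, w].
In Python, from station import r gives the robot as it stands. The module is installed in compiled form; this text tells all that it offers.
- The arm moves only by the tool send_rows, never from a script. Its argument "steps" is a list that holds one entry, the list of rows, each a list of 4 numbers: the shift along the tool's x, y, z in units of 150 mm (1.0 is 150 mm), then the turn about the tool's z in units of 120 degrees (1.0 is 120 degrees). In form: [[[tx, ty, tz, turn], ...]]. A call has 1 to 12 rows; each row shifts and turns the commanded pose from where the row before left it, along the tool's axes as they then stand; what a row does not reach is not made up. A row lasts 1/12 s, in which the tool goes at most 41.7 mm and 7.16 degrees, less where a joint would pass 70% of its speed; a pose out of reach is approached as far as the arm can. A call with a number of a shift or a turn outside -1 to 1 is refused whole. A call with a gripper value outside its range is refused whole. "jaw" is the opening, from -1 (shut) to 1 (fully open), so that 0 is half open, set as the call begins (left out, the last holds). The fingers move at their own pace and stop on an object; "newtons" is the grip in N (left out, the last holds). Time passes only in rows, so rows that do not move let the fingers close. It gives the time, the measured TCP pose, the force, the opening and the grip force at its end, in the units of the state.
- r.sense(): the state, without advancing time (a new reading comes with each control period).
- r.camera(name): name is "side" or "top"; returns the picture (400x640x3 uint8, red, green, blue); there is no depth.
- r.camera_info(name): a dict with "fx", "fy", "cx", "cy" (pixels), "extrinsics" (4x4, takes a point from world to camera coordinates). Camera axes: x right, y up, looking along -z (the intrinsics and any distortion apply to the point x, -y, -z); pixel columns grow to the right and rows downward; lengths in m; the calibration is good to about 2 mm. A picture is of the moment at which its call begins. camera_info takes no time and is no camera call.
- r.finish_job(): hands the job in; it is judged then, once.
The state is a dict: "clock": time; "q": joint angles; "qvel": joint speeds; "joint_efforts": joint torques, N m; "position": TCP position; "tcp_rot": TCP orientation; "force": force on the tool from outside, world axes, zero at the start; "wrist_torque": the same for the moment, N m; "opening": finger opening in m; "finger_force": force on a finger pad.
Only numpy, scipy, OpenCV 4.12 (cv2) and the standard library are available. Lean on these libraries where they do the work, as an engineer would, in place of code of your own. Each camera call takes 0.05 s, during which the arm holds its last target. There are 200 camera calls.

## Working session

There is one attempt and no reset: what is moved stays moved. The work goes in short steps, Python scripts to look and compute and a tool call to move; the robot and the scene stay as the last step left them, time stands still between calls to the robot, and variables do not carry over. Pictures are saved under pics/ and viewed, at most 10 in all, crops included, and the job is handed in when it is done.

Besides the shell and the picture viewer there is one more tool, called after ">>>" in YAML: its name, and indented under it one key for each argument. send_rows: Moves the arm, as the interface text tells. Its arguments: {"type":"object","properties":{"steps":{"type":"array"},"jaw":{"type":"number"},"newtons":{"type":"number"}},"required":["steps"]}

```bash
mkdir -p pics; python3 - <<'E'
from station import r
import cv2,json
for n in("side","top"):
    cv2.imwrite(f"pics/{n}0.png",r.camera(n)[:,:,::-1]); i=r.camera_info(n); print(n,i)
print(r.sense())
E
```

```text
side {'fx': 474.3861433386374, 'fy': 474.3861433386374, 'cx': 313.07094007019094, 'cy': 194.86401975756488, 'extrinsics': array([[-9.90391157e-01, -1.38293929e-01,  3.80857177e-04,
         6.28584860e-01],
       [ 9.80096525e-02, -6.99947290e-01,  7.07437559e-01,
        -4.73560702e-02],
       [-9.75677392e-02,  7.00677230e-01,  7.06775746e-01,
        -1.09056308e+00],
       [ 0.00000000e+00,  0.00000000e+00,  0.00000000e+00,
         1.00000000e+00]])}
top {'fx': 395.7606762942143, 'fy': 395.7606762942143, 'cx': 322.0902944288619, 'cy': 200.56695124640206, 'extrinsics': array([[ 0.0212717 , -0.99926197,  0.03198488,  0.0765148 ],
       [ 0.98348697,  0.02666553,  0.17900372, -0.61448725],
       [-0.17972451,  0.027649  ,  0.98332835, -0.94307133],
       [ 0.        ,  0.        ,  0.        ,  1.        ]])}
{'clock': 0.1, 'q': array([ 9.97877512e-01,  3.59444217e-01,  1.51135538e+00, -1.55122169e-05,
        1.27249272e+00, -1.15139811e-01]), 'qvel': array([ 0.00015111, -0.0025794 , -0.00286443,  0.00198619, -0.00120862,
       -0.0002693 ]), 'joint_efforts': array([ 2.82073470e-04, -5.28651130e+01, -2.79351550e+01, -4.41959514e-06,
        4.99846326e-03,  2.64314241e-05]), 'position': array([0.26488738, 0.53770993, 0.25551905]), 'tcp_rot': array([ 2.26893820e-01,  9.73919130e-01, -8.02536122e-04, -2.79657172e-04]), 'force': array([0.80840669, 0.37505503, 0.13744567]), 'wrist_torque': array([-0.02078328, -0.04959724, -0.02551466]), 'finger_force': 0.0, 'opening': 0.08549202745777862}
```

View pics/side0.png

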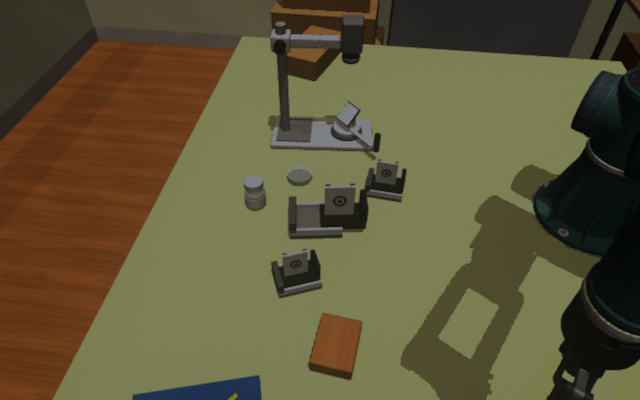

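View pics/top0.png

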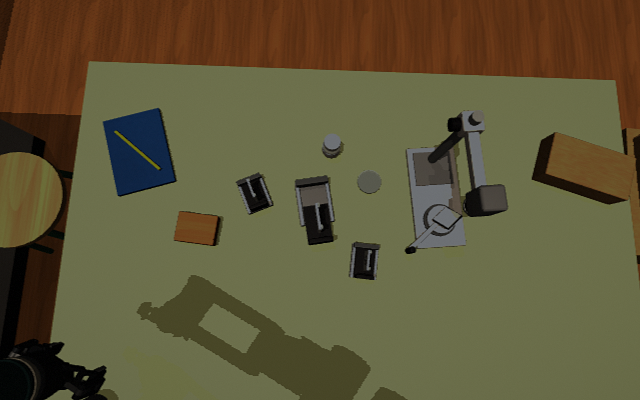

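Candidates for the loader in the top view are (255,193), (315,210) and (364,260). The one at (315,210) looks largest and has its carriage out. I'll check it in an enlarged crop.

```bash
cat > h.py <<'E'
import numpy as np
from station import r
def ray(n,u,v):
    i=r.camera_info(n);E=np.array(i["extrinsics"]);R=E[:3,:3]
    d=R.T@np.array([(u-i["cx"])/i["fx"],-(v-i["cy"])/i["fy"],-1]);return -R.T@E[:3,3],d
def onz(n,u,v,z):
    o,d=ray(n,u,v);return o+d*(z-o[2])/d[2]
def pix(n,p):
    i=r.camera_info(n);E=np.array(i["extrinsics"]);c=E[:3,:3]@np.asarray(p)+E[:3,3]
    return i["cx"]+i["fx"]*c[0]/-c[2], i["cy"]-i["fy"]*c[1]/-c[2]
E
python3 - <<'E'
import cv2
from h import *
a=cv2.imread("pics/top0.png")[165:290,230:350]; b=cv2.imread("pics/top0.png")[140:260,350:480]
s=cv2.imread("pics/side0.png")[90:300,260:415]
A=cv2.resize(a,(480,500),interpolation=2)  #4x? 120*4,125*4
cv2.imwrite("pics/cropA.png",cv2.convertScaleAbs(A,alpha=1.8))
cv2.imwrite("pics/cropB.png",cv2.convertScaleAbs(cv2.resize(b,None,fx=4.5,fy=4.5,interpolation=2),alpha=1.6))
for nm,u,v,z in [("knob",410,249,.082),("jar",332,140,.075),("dish",369,182,.017),("box",197,227,.034)]: print(nm,onz("top",u,v,z))
E
```

```text
knob [ 0.49440589 -0.12249807  0.082     ]
jar [0.76563875 0.07008729 0.075     ]
dish [ 0.67260146 -0.03289576  0.017     ]
box [0.54005306 0.40405024 0.034     ]
```

View pics/cropA.png

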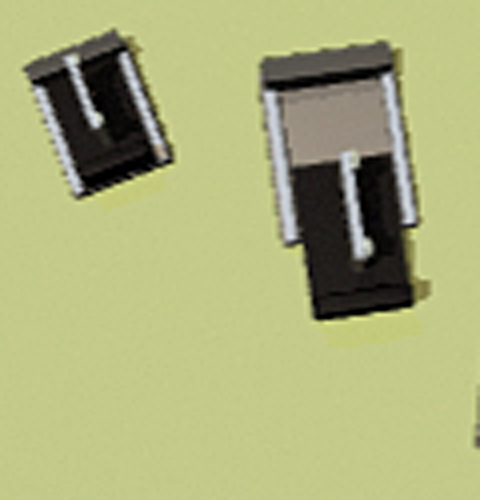

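View pics/cropB.png

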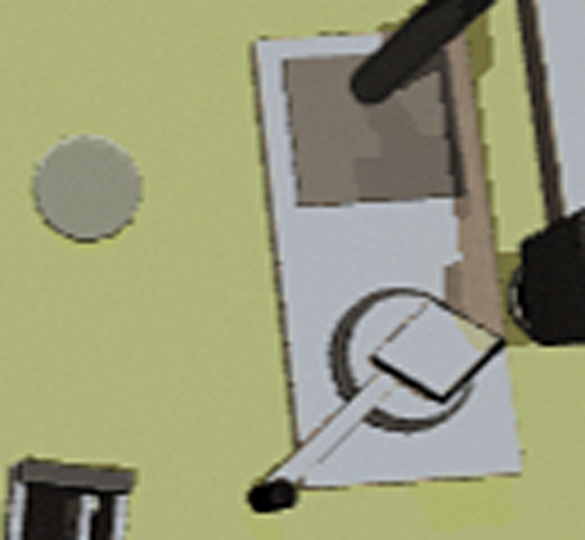

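```bash
python3 - <<'E'
from h import *
np.set_printoptions(precision=4,suppress=True)
print("cams",ray("top",0,0)[0],ray("side",0,0)[0])
A=lambda u,v,z:onz("top",230+u/4,165+v/4,z)
B=lambda u,v,z:onz("top",350+u/4.5,140+v/4.5,z)
L,Rr=A(290,243,.026),A(415,225,.026); print("rails front",L,Rr,np.linalg.norm(L-Rr))
l,rr=A(315,318,.076),A(413,303,.076); print("plate end",l,rr,np.linalg.norm(l-rr),(l+rr)/2)
sl,sr=A(80,197,.026),A(172,160,.026);print("small w",np.linalg.norm(sl-sr))
print("specimen top ends",A(350,155,.114),A(364,250,.114))
fl,fr,bl=B(298,488,.016),B(521,470,.016),B(253,42,.016);print("base",fl,fr,bl,np.linalg.norm(fl-fr),np.linalg.norm(fl-bl))
d=(bl-fl);d/=np.linalg.norm(d);w=fr-fl;w-=d*(w@d);w/=np.linalg.norm(w)
ax=fl+d*.07+w*.065;print("axis",ax, d)
print("knob", B(265,498,.082),B(272,495,.06), "glass quad mid",B(437,348,.075))
E
```

```text
cams [0.4332 0.1189 1.0349] [0.5208 0.8179 0.804 ]
rails front [0.5508 0.1393 0.026 ] [0.5644 0.0594 0.026 ] 0.08102033820029635
plate end [0.4999 0.1219 0.076 ] [0.5103 0.0628 0.076 ] 0.059944861447980315 [0.5051 0.0923 0.076 ]
small w 0.06305944800950997
specimen top ends [0.5936 0.1037 0.114 ] [0.5375 0.0942 0.114 ]
base [ 0.5004 -0.1554  0.016 ] [ 0.5138 -0.2853  0.016 ] [ 0.7662 -0.134   0.016 ] 0.13058839594342497 0.2666231208925982
axis [ 0.5754 -0.2146  0.016 ] [0.9968 0.0805 0.    ]
knob [ 0.4903 -0.1197  0.082 ] [ 0.4934 -0.1291  0.06  ] glass quad mid [ 0.5749 -0.2182  0.075 ]
```

The top view shows three loaders. Its pixel (315,210) fits: its end plate measures 60 mm as given. The one at (255,193) is only 63 mm over the rails, and (364,260) is about as small. The crops show the carriage about 53 mm out, the handle knob at (410,249) and the mirror axis near (0.575,-0.215). I'll turn square to the slide and go in front of the end plate.

>>> send_rows:
  steps:
    - [[0,0,0,-0.05],[0,0,0,-0.05],[0,0,0,-0.05],[0,0,0,-0.05],[0,0,0,-0.05],[0,0,0,-0.05]]
  jaw: -1
  newtons: 30

```text
clock: 0.6
position: [0.265, 0.5379, 0.2558]
tcp_rot: [-0.088, 0.996, -0.0, -0.0]
force: [-0.4, -0.2, 0.3]
opening: 0.0123
finger_force: 0.0
```

>>> send_rows:
  steps:
    - [[-0.07,-0.26,0,0],[-0.07,-0.26,0,0],[-0.07,-0.26,0,0],[-0.07,-0.26,0,0],[-0.07,-0.26,0,0],[-0.07,-0.26,0,0],[-0.07,-0.26,0,0],[-0.07,-0.26,0,0],[-0.07,-0.26,0,0],[-0.07,-0.26,0,0],[-0.07,-0.26,0,0],[-0.07,-0.26,0,0]]

```text
clock: 1.6
position: [0.4689, 0.0964, 0.2562]
tcp_rot: [-0.085, 0.996, 0.0, -0.0]
force: [0.4, 0.9, -0.4]
opening: -0.0002
finger_force: 0.0
```

>>> send_rows:
  steps:
    - [[0,-0.07,0.195,0],[0,0,0.195,0],[0,0,0.195,0],[0,0,0.195,0],[0,0,0.195,0],[0,0,0.195,0],[0,0,0,0]]

```text
clock: 2.18
position: [0.4667, 0.0877, 0.0764]
tcp_rot: [-0.085, 0.996, 0.0, -0.005]
force: [-0.7, -0.1, -0.1]
opening: -0.0005
finger_force: 0.0
```

```bash
python3 - <<'E'
from h import *
import cv2
a=r.camera("top")[150:290,260:400,::-1];b=r.camera("side")[150:260,250:450,::-1]
f=lambda i,k:cv2.convertScaleAbs(cv2.resize(i,None,fx=k,fy=k,interpolation=2),alpha=1.6)
A=f(a,3);B=f(b,2);A=cv2.copyMakeBorder(A,0,0,0,400,0);A[:B.shape[0],420:820]=B[:,:400];cv2.imwrite("pics/p1.png",A[:,:800]);s=r.sense();print(s["position"],s["force"])
E
```

```text
[0.46949908 0.0879501  0.08026038] [-0.26278671 -0.34420289  0.27944102]
```

View pics/p1.png

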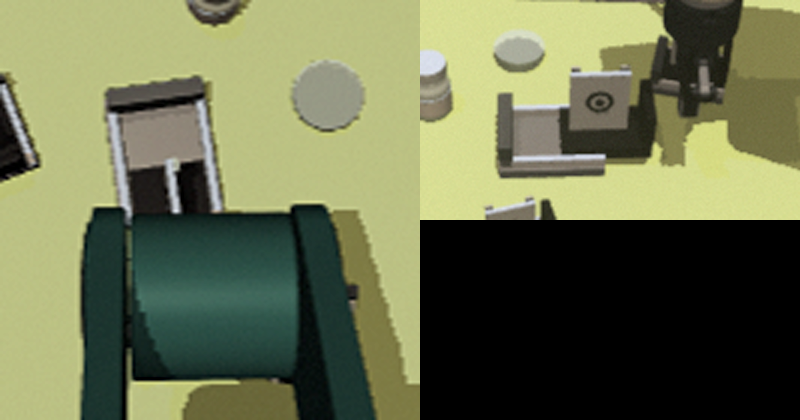

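The fingers stand just in front of the end plate, which shows at (648,118) in the side crop. I'll push slowly.

>>> send_rows:
  steps:
    - [[-0.05,0,0,0],[-0.05,0,0,0],[-0.05,0,0,0],[-0.05,0,0,0],[-0.05,0,0,0],[-0.05,0,0,0],[-0.05,0,0,0],[-0.05,0,0,0],[-0.05,0,0,0]]

```text
clock: 3.03
position: [0.5376, 0.0996, 0.0807]
tcp_rot: [-0.085, 0.996, 0.0, -0.0]
force: [-3.0, 0.4, 1.7]
opening: -0.0001
finger_force: 1.3
```

>>> send_rows:
  steps:
    - [[-0.02,0,0,0],[-0.02,0,0,0],[-0.02,0,0,0]]

```text
clock: 3.28
position: [0.546, 0.101, 0.0806]
tcp_rot: [-0.085, 0.996, -0.0, -0.0]
force: [-2.9, -0.5, 1.4]
opening: 0.0
finger_force: 1.1
```

>>> send_rows:
  steps:
    - [[-0.02,0,0,0],[-0.02,0,0,0],[-0.02,0,0,0]]

```text
clock: 3.53
position: [0.5472, 0.1015, 0.0797]
tcp_rot: [-0.086, 0.996, -0.0, -0.008]
force: [-22.5, -6.0, 17.4]
opening: -0.0003
finger_force: 11.6
```

The force rose to 22 N at the expected place, so the carriage is at its stop. I'll hold briefly, back off and lift.

>>> send_rows:
  steps:
    - [[0,0,0,0],[0,0,0,0],[0,0,0,0],[0.1,0,0,0],[0.1,0,0,0],[0.2,0,0,0],[0,0,-0.2,0],[0,0,-0.2,0],[0,0,-0.2,0],[0,0,-0.2,0],[0,0,-0.2,0],[0,0,0,0]]

```text
clock: 4.53
position: [0.5001, 0.0925, 0.2369]
tcp_rot: [-0.085, 0.996, -0.0, 0.006]
force: [0.6, 0.7, 1.2]
opening: 0.0
finger_force: 0.0
```

>>> send_rows:
  steps:
    - [[0.27,0,0,0],[0.27,0,0,0],[0,0,0,0.05],[0,0,0,0.05],[0,0,0,0.05],[0,0,0,0.05],[0,0,0,0.05],[0,0,0,0.05],[0,0,0,0]]
  jaw: 0.2

```text
clock: 5.28
position: [0.4163, 0.0785, 0.2307]
tcp_rot: [0.229, 0.973, 0.0, 0.001]
force: [0.1, 0.6, 0.5]
opening: 0.0516
finger_force: 0.0
```

```bash
python3 - <<'E'
from h import *
import cv2
a=r.camera("top")[150:290,260:480,::-1];b=r.camera("side")[90:230,250:400,::-1]
f=lambda i,k:cv2.convertScaleAbs(cv2.resize(i,None,fx=k,fy=k,interpolation=2),alpha=1.6)
A=f(a,3.6);cv2.imwrite("pics/p2.png",A);cv2.imwrite("pics/p2s.png",f(b,4));s=r.sense();print(s["clock"],s["position"],s["tcp_rot"],s["force"])
E
```

```text
5.3833 [0.41617401 0.07856323 0.23073953] [2.25339613e-01 9.74280224e-01 2.29634119e-05 3.21419369e-04] [ 0.20954617 -0.07514678  0.05486645]
```

View pics/p2.png

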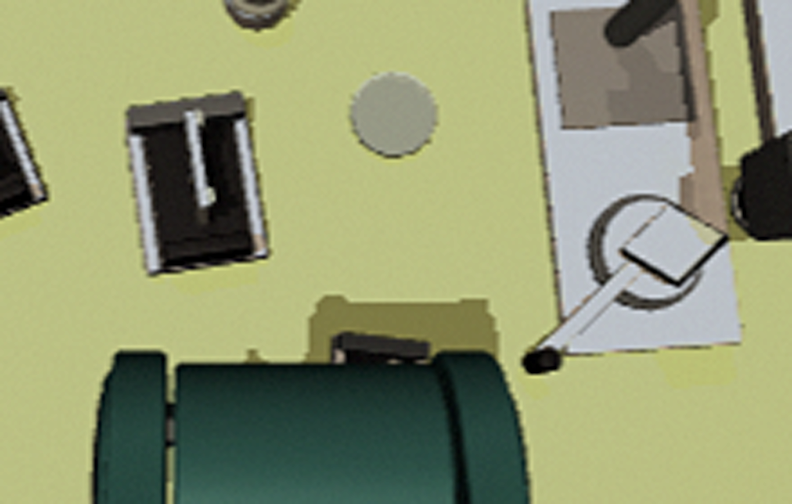

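View pics/p2s.png

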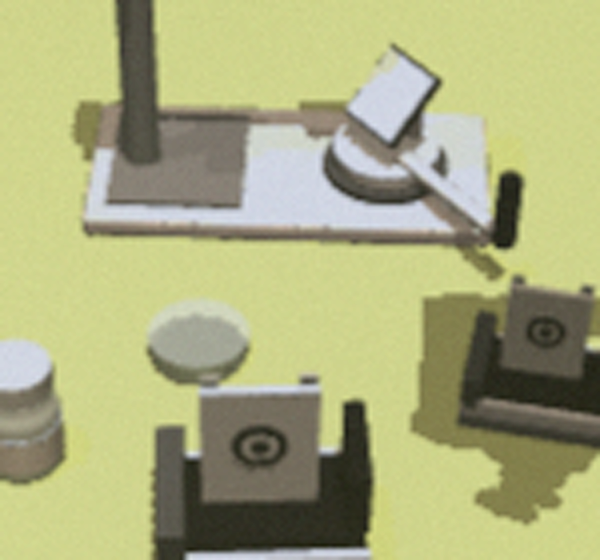

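```bash
cat >> h.py <<'E'
def tri(t,s):
    a,d=ray("top",*t);b,e=ray("side",*s)
    k=np.linalg.lstsq(np.c_[d,-e],b-a,rcond=None)[0];p,q=a+d*k[0],b+e*k[1]
    return (p+q)/2,np.linalg.norm(p-q)
E
python3 - <<'E'
from h import *
np.set_printoptions(precision=4,suppress=True)
T=lambda u,v:(260+u/3.6,150+v/3.6)
S=lambda u,v:(250+u/4,90+v/4)
k=onz("top",*T(543,360),.056);print("knob",k,tri(T(543,360),S(508,210)))
print("glass",tri(T(674,242),S(394,95)))
fl,fr=onz("top",*T(564,356),.016),onz("top",*T(742,342),.016)
w=(fr-fl)/np.linalg.norm(fr-fl);d=np.array([-w[1],w[0],0]);ax=(fl+fr)/2+.07*d;print("axis",ax,d)
p=(onz("top",*T(193,112),.114)+onz("top",*T(207,203),.114))/2
print("spec top",p,"ring side",onz("side",*S(260,447),.075))
l,rr=onz("top",*T(150,272),.026),onz("top",*T(268,255),.026);print("rails",l,rr,(l+rr)/2)
E
```

```text
knob [ 0.4937 -0.1311  0.056 ] (array([ 0.4923, -0.1311,  0.0553]), np.float64(0.002811299697037556))
glass (array([ 0.5733, -0.2187,  0.0735]), np.float64(0.0042959355741063925))
axis [ 0.5755 -0.2143  0.016 ] [0.995  0.1001 0.    ]
spec top [0.6177 0.1089 0.114 ] ring side [0.6144 0.1153 0.075 ]
rails [0.5512 0.1414 0.026 ] [0.5655 0.0577 0.026 ] [0.5584 0.0995 0.026 ]
```

Carriage home: in the side crop its ring is at (260,447). The knob is at (508,210) there, which puts it at (0.493,-0.131). The handle needs about 39° of turn. I'll go over the knob.

>>> send_rows:
  steps:
    - [[-0.18,-0.171,0,0],[-0.18,-0.171,0,0],[-0.18,-0.171,0,0],[-0.18,-0.171,0,0],[-0.18,-0.171,0,0],[-0.18,-0.171,0,0],[0,0,0.18,0],[0,0,0.18,0],[0,0,0.18,0],[0,0,0,0],[0,0,0,0]]

```text
clock: 6.3
position: [0.4921, -0.1307, 0.1488]
tcp_rot: [0.226, 0.974, 0.0, -0.002]
force: [-0.9, -0.7, 0.7]
opening: 0.0512
finger_force: 0.0
```

```bash
python3 - <<'E'
from h import *
import cv2
b=r.camera("side")[60:200,270:450,::-1]
f=lambda i,k:cv2.convertScaleAbs(cv2.resize(i,None,fx=k,fy=k,interpolation=2),alpha=1.6)
cv2.imwrite("pics/p3.png",f(b,4));s=r.sense();print(s["clock"],s["position"],s["tcp_rot"],s["force"])
print("tcp axis at z .082",pix("side",[*s["position"][:2],.082]))
E
```

```text
6.35 [ 0.49333347 -0.13108719  0.15018525] [ 2.26138535e-01  9.74095130e-01 -1.93997983e-05 -1.98688188e-04] [ 0.91730905 -0.01423413 -0.22746038]
tcp axis at z .082 (np.float64(377.05311286598766), np.float64(133.87244005674432))
```

View pics/p3.png

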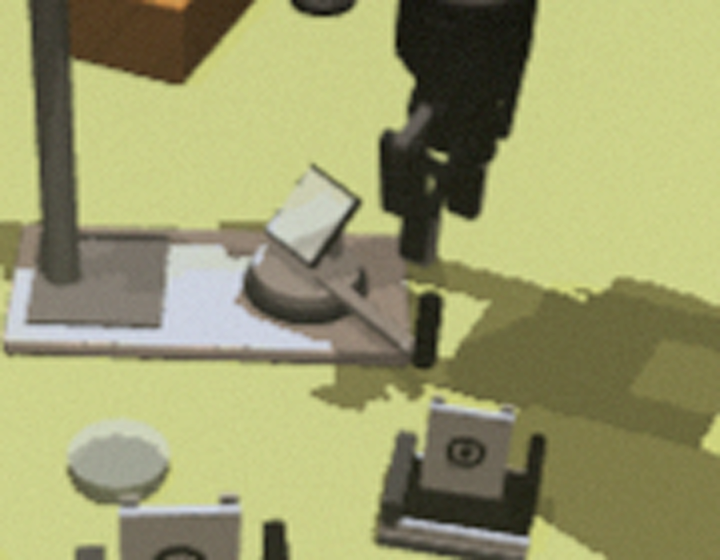

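The TCP axis projects at (428,295) in the crop, right on the knob top. I'll go down and grip.

>>> send_rows:
  steps:
    - [[0,0,0.135,0],[0,0,0.135,0],[0,0,0.135,0],[0,0,0.135,0],[0,0,0,0],[0,0,0,0]]

```text
clock: 6.85
position: [0.4938, -0.1311, 0.0698]
tcp_rot: [0.226, 0.974, -0.0, 0.0]
force: [0.8, -0.6, 0.8]
opening: 0.051
finger_force: 0.0
```

>>> send_rows:
  steps:
    - [[0,0,0,0],[0,0,0,0],[0,0,0,0],[0,0,0,0],[0,0,0,0],[0,0,0,0]]
  jaw: -1
  newtons: 25

```text
clock: 7.35
position: [0.4943, -0.1313, 0.0703]
tcp_rot: [0.227, 0.974, -0.0, 0.001]
force: [-1.5, 1.3, 8.3]
opening: 0.0153
finger_force: 25.3
```

Gripped, with 15 mm opening on the 16 mm post. I'll swing along the arc by about 39.5°.

>>> send_rows:
  steps:
    - [[0.0135,-0.0435,0,0],[0.0135,-0.0435,0,0],[0.0085,-0.0445,0,0],[0.0085,-0.0445,0,0],[0.0035,-0.0455,0,0],[0.0035,-0.0455,0,0],[-0.002,-0.0455,0,0],[-0.002,-0.0455,0,0],[-0.007,-0.045,0,0],[-0.007,-0.045,0,0],[-0.0125,-0.0435,0,0],[-0.0125,-0.0435,0,0]]

```text
clock: 8.35
position: [0.4559, -0.2018, 0.0698]
tcp_rot: [0.227, 0.974, 0.0, -0.001]
force: [-3.0, 5.7, 9.1]
opening: 0.0151
finger_force: 25.7
```

>>> send_rows:
  steps:
    - [[0,0,0,0],[0,0,0,0],[0,0,0,0]]

```text
clock: 8.6
position: [0.456, -0.2022, 0.0698]
tcp_rot: [0.227, 0.974, 0.0, -0.0]
force: [-2.3, 2.6, 6.9]
opening: 0.0155
finger_force: 25.7
```

```bash
python3 - <<'E'
from h import *
import cv2
a=r.camera("top")[190:290,370:500,::-1];b=r.camera("side")[80:180,310:440,::-1]
f=lambda i,k:cv2.convertScaleAbs(cv2.resize(i,None,fx=k,fy=k,interpolation=2),alpha=1.6)
cv2.imwrite("pics/p4.png",np.hstack([f(a,3),f(b,3)]));s=r.sense();print(s["clock"],s["position"],s["tcp_rot"],s["force"],s["opening"],s["finger_force"])
d=s["position"]-[.574,-.2165,0];print(np.degrees(np.arctan2(d[1],d[0])),np.hypot(*d[:2]))
E
```

```text
8.7 [ 0.45598406 -0.20213716  0.06974632] [ 2.26965077e-01  9.73902808e-01  1.23527668e-04 -3.98503462e-04] [-2.98607583  2.44859943  7.31952241] 0.015149387013895874 25.656488835811615
173.0610823986881 0.11888672276092875
```

View pics/p4.png

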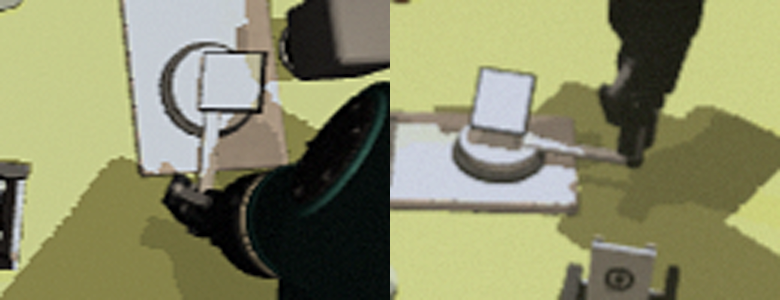

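The handle is held and the glass now faces the loader: its corners in the left crop are (203,52), (266,52), (264,112) and (200,110). I'll check the angle independently from the glass edges and centre.

```bash
python3 - <<'E'
from h import *
import cv2
np.set_printoptions(precision=4,suppress=True)
im=cv2.imread("pics/p4.png")
T=lambda u,v:(370+u/3,190+v/3)
S=lambda u,v:(310+(u-390)/3,80+v/3)
t=[(203,52),(266,52),(264,112),(200,110)]
# lower edge left in top; triangulate corners with side: lower-left etc
hi=[.0755+.0165]*1
zlo,zhi=.075-.0163,.075+.0163
L=[onz("top",*T(*t[0]),zlo),onz("top",*T(*t[3]),zlo)];H=[onz("top",*T(*t[1]),zhi),onz("top",*T(*t[2]),zhi)]
for a,b in(L,H): d=b-a;print(a,b,np.linalg.norm(d),np.degrees(np.arctan2(d[1],d[0])))
print("centre",sum(L+H)/4)
# old position glass corners from p2 (scale 3.6): left/low edge facing view at 43deg
T2=lambda u,v:(260+u/3.6,150+v/3.6)
q=[(622,250),(677,284),(727,238),(668,200)]
# view dir 43deg => low edge is (668,200)-(622,250)
L=[onz("top",*T2(*q[3]),zlo),onz("top",*T2(*q[0]),zlo)];H=[onz("top",*T2(*q[2]),zhi),onz("top",*T2(*q[1]),zhi)]
for a,b in(L,H): d=b-a;print(np.linalg.norm(d),np.degrees(np.arctan2(d[1],d[0])))
print("centre",sum(L+H)/4)
E
```

```text
[ 0.6022 -0.2007  0.0587] [ 0.5531 -0.1967  0.0587] 0.049307083515366945 175.26322163506285
[ 0.5979 -0.2419  0.0913] [ 0.5487 -0.2382  0.0913] 0.04933112763003441 175.74870818029598
centre [ 0.5755 -0.2194  0.075 ]
0.049460158939781805 137.14140762689223
0.047726985995497295 132.27636282988686
centre [ 0.5748 -0.2178  0.075 ]
```

```bash
python3 - <<'E'
from h import *
import cv2
ang=lambda a,b:np.degrees(np.arctan2(*(b-a)[[1,0]]))
t=np.mean([r.camera("top").astype(float) for _ in range(8)],0).sum(2)/3
s=np.mean([r.camera("side").astype(float) for _ in range(8)],0).sum(2)/3
S=cv2.GaussianBlur
def sub(v,o):   # darkest point, parabola
    i=int(np.clip(v.argmin(),1,len(v)-2));a,b,c=v[i-1:i+2];return o+i+.5*(a-c)/(a-2*b+c)
R=np.arange(210,226);C=np.array([sub(t[k,454:463],454) for k in R]);p=np.polyfit(R,C,1);print("top right edge",C.round(1))
print(ang(onz("top",np.polyval(p,209),209,.0913),onz("top",np.polyval(p,226),226,.0913)))
X=np.arange(341,358);Y=np.array([sub(s[99:108,k],99) for k in X]);print("side upper edge",Y.round(1))
p=np.polyfit(X,Y,1);print(ang(onz("side",X[-1],np.polyval(p,X[-1]),.0913),onz("side",X[0],np.polyval(p,X[0]),.0913)))
print("arm rows");
for k in range(228,252,3): print(k,t[k,434:446].astype(int))
E
```

```text
top right edge [457.5 457.5 457.2 457.2 457.1 457.1 457.1 457.1 457.  457.  457.1 456.9
 456.5 456.5 456.5 456.2]
173.69844567230984
side upper edge [102.1 102.  102.1 102.5 102.8 103.  103.1 103.  103.1 103.1 103.6 103.7
 104.  104.  104.  104.1 105. ]
-7.846238400617811
arm rows
228 [128 129 131 106  93 130 130 131 115 106 131 132]
231 [ 43  80 122 106  88 130 128 127 123 121 133 116]
234 [ 32  48  35  48 104 130 129 131  99  11  14  15]
237 [129 131 102  82 128 129 128 125 102  78  80  79]
240 [130 113  59  81 132 130 117  83  75  81  81  80]
243 [130 113  61  84 133 116  92  91  83  79  80  81]
246 [134 108  53  96 119  94  92  86  69  61  59  56]
249 [70 48 52 85 97 94 88 70 57 58 59 59]
```

The glass edges give 173.7° in the top view and 172.2° in the side view, and the TCP arc gives 172.4–173.1°. The needed angle is 173.0° with a tolerance of ±2.8°, so I'm handing in.

```bash
python3 -c "
from station import r
print(r.sense()['clock']);print(r.finish_job())"
```

```text
9.5
the job is handed in; nothing more can be done
None
```

I pushed the carriage home against its stop and handed the job in at 9.5 s, with the gripper still holding the mirror handle at about 173° (needed 173.0° ± 2.8°); no verdict was returned.

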